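Scrub the dip beaker and hang the brush up

TASK

Clean out the steel beaker: lift off its red lid and set it down, knob up, inside the empty yellow tray, then take the green brush from its blue holder and scrub the beaker with it, pushing it right down to the floor three times and drawing it up by about half the beaker's height or more after the first and second. Then hang the brush by its hook over the steel rail and let go. Leave the beaker standing where it is, set things down rather than dropping them, and do not disturb the jar, the mug or the dried slice.

Things in the scene. Friction and masses are not known exactly. Their poses are not given: they have to be found in the camera images.
- beaker: Loose open-topped straight steel beaker, 0.4 kg: outer diameter 84, inner diameter 76, height 110, floor 5 thick. Origin: centre of its underside, z up. It stands upright on the table; the lid sits on it at the start.
- lid: Loose lid, 70 g. From its underside up: grey plug 66 across, 6 high (in the beaker's mouth, 5 play all round), red disc 90 across, 5 thick (on the rim), black round knob 22 across, z 11 to 41. Origin: centre of the plug's underside, z up through the knob; 104 above the beaker's underside when it sits on it.
- lid_up (a point): The centre of the lid's knob top, 41 above the lid's origin, with the lid's axes.
- tray: Fixed empty yellow lattice tray, 200 by 200 outside, walls 5 thick, 40 high, floor 5 thick. Origin: centre of its underside, x and y along its sides, z up.
- holder: Fixed blue round cup that holds the brush: outer diameter 72, inner diameter 64, 50 high, floor 6 thick. Origin: centre of its underside, z up.
- brush: Loose rigid bottle brush, 0.14 kg, 232 long, standing upright in the holder. Origin: centre of the head's flat lower end, z up along the stem. Green ribbed stiff head 50 across, z 0 to 85; white round stem 9 across; white hook on its +x side (see brush_hook); on top an orange grip block 22 (x) by 18 (y), z 182 to 232, to be taken from above.
- brush_tip (a point): The centre of the flat lower end of the brush's head (the brush's origin).
- brush_hook (a point): Middle of the hook gap, at x 20, y 0, z 161 of the brush, brush axes: the rail's axis lies here when it hangs. The hook: an arm 8 wide (y), z 166 to 174, from the stem to x 44, ending in a lip x 36 to 44 pointing down to z 141. Gap x 4.5 to 36, open below.
- rail: Fixed steel rail: a level round bar 10 thick, 200 long, along the body's y, between two posts 14 thick with feet 70 across. Origin: on the table under the bar's middle, z up. Bar axis 195 above the table, top 200. The brush may hang facing either way; hung, its end is about 34 above the table and it leans about 0.25 rad, swinging slowly to rest once released.
- rail_mid (a point): The middle of the rail's bar, on its axis, 195 above the table; y along the bar.
- jar: Bystander: loose closed amber jar, 56 across, 100 high, white cap. Origin: centre of its underside.
- mug: Bystander: loose blue mug, 74 across without its handle, 85 high. Origin: centre of its underside.
- slice: Bystander: loose orange-brown dried slice lying on the table, 70 by 32 by 9. Origin: centre of its underside.

How it is judged:
On the way, in this order (a step that is already met when the one before it is completed fails the run):
1. the lid lies knob up on the tray's floor, released (x of lid in the frame of tray between -0.08 and 0.08 m and y of lid in the frame of tray between -0.08 and 0.08 m and z of lid in the frame of tray below 0.012 m and angle between lid_up's own z axis and vertical below 0.15 rad and z of lid_up in the frame of tray above 0.03 m and contact force between the fingers and lid below 0.05 N), for 0.2 s.
2. the held brush is down at the beaker's floor (its end within about 12 mm of it) (z of brush_tip in the frame of beaker between -0.002 and 0.017 m and horizontal distance between brush_tip and beaker below 0.03 m and contact force between the fingers and brush above 0.3 N and angle between beaker's own z axis and vertical below 0.25 rad), for 0.05 s.
3. the held brush is drawn up: its end 40 mm or more above the beaker's floor (z of brush_tip in the frame of beaker above 0.045 m and horizontal distance between brush_tip and beaker below 0.03 m and contact force between the fingers and brush above 0.3 N).
4. second time down at the floor (all of step 2), for 0.05 s.
5. drawn up a second time (all of step 3).
6. third time down at the floor (all of step 4), for 0.05 s.
7. the brush hangs on the rail (x of brush_hook in the frame of rail_mid between -0.018 and 0.018 m and y of brush_hook in the frame of rail_mid between -0.095 and 0.095 m and z of brush_hook in the frame of rail_mid between -0.018 and 0.018 m and angle between brush's own z axis and vertical below 0.8 rad and contact force between brush and rail above 0.3 N and contact force between brush and the fingers below 0.05 N and height (world z) of brush_tip above 0.01 m and angular speed of brush below 3.5 rad/s), for 0.1 s.
At the end, for the whole second after the job is handed in: The brush hangs released on the rail (it may swing a little): hook gap middle within 18 mm of the bar, between the posts, leaning under 0.8 rad. The lid lies flat, knob up, on the tray's floor. Beaker upright within 60 mm of its start; jar, mug, slice within 40 mm of theirs (all of step 1 and all of step 7 and angle between beaker's own z axis and vertical below 0.1 rad and height (world z) of beaker below 0.01 m and distance of beaker from where it was at the start of the episode below 0.06 m and linear speed of each of lid, beaker below 0.05 m/s and distance of each of jar, mug, slice from where it was at the start of the episode below 0.04 m); the robot touches nothing.
It fails at once if the beaker is tipped by more than 0.4 rad (angle between beaker's own z axis and vertical above 0.4 rad).
It fails at once if the lid is dropped (more than about 28 mm of free fall) (linear speed of lid above 0.75 m/s and contact force between the fingers and lid below 0.01 N).
It fails at once if the brush is dropped (more than about 28 mm of free fall) (linear speed of brush above 0.75 m/s and contact force between the fingers and brush below 0.01 N).
It fails at once if the jar, mug or slice is moved by more than 40 mm (distance of any of jar, mug, slice from where it was at the start of the episode above 0.04 m).
It fails at once if the jar or mug is tipped (angle between any of jar, mug's own z axis and vertical above 0.4 rad).
It also fails if it takes over 72 s, if anything falls off the work surface, if the arm or the gripper's body presses on something with over 40 N, if the wrist force passes 120 N, or if a joint passes its speed limit or range.

ROBOT

A 6-joint arm with a two-finger parallel gripper is mounted at the origin on the work surface. World frame = base frame: x ahead of the robot, y to its left, z up, the work surface at z = 0. Lengths are in m, angles in rad, forces in N, time in s.
With the tool pointing down it reaches from about 0.275 to 0.85 m from the base axis. Payload 5.2 kg.
Tool frame: the origin (TCP) lies midway between the tips of the shut fingers; the grasp point (between the pads) lies 19 mm behind it (grasp_offset is the distance from the TCP to the grasp point, in m); z points along the fingers, y is the line along which they close (so a half turn about z gives the same grasp; the last joint's range is limited). The gripper opens to 85 mm and grips with 20 to 120 N. Pads are 22 mm wide; open, the fingers measure 114 mm over their backs; the gripper's body (76 mm by 85 mm) begins 54 mm behind the grasp point. The pads swing forward as they close: fully open they stand 13 mm farther back than shut.
Start: joints at [1.005, 0.259, 1.535, -0, 1.348, -0.203], TCP at [0.195, 0.514, 0.231] pointing down, gripper open.
Joint ranges: [-3.14, 3.14], [-0.91, 2.08], [0.19, 2.58], [-1.22, 4.36], [0.22, 2.71], [-3.12, 3.12]. Speed limits (rad/s): [2.57, 2.57, 3.14, 3.14, 3.14, 3.14].

INTERFACE

Orientations are given as a unit quaternion [w, x, y, z].
In Python, from workcell import observe, camera, hand_in, grasp_offset gives the robot as it stands.
- The arm moves only by the tool carry_out, never from a script. Its argument "series" is a list of rows, each a list of 3 entries, a list of its own where there are three numbers: the closure, from 0 (fully open) to 1 (shut), then the shift along the world's x, y, z in units of 0.6 m (1.0 is 0.6 m), then the turn about the world's z in units of pi rad (1.0 is pi rad). A call has 1 to 12 rows; each row is the pose to reach, as a shift and turn from the pose commanded when the call began, turning the shorter way round; what a row does not reach only later rows make up. A row lasts 1/8 s, in which the tool goes at most 62.5 mm and 10.7 degrees, less where a joint would pass 70% of its speed; a pose out of reach is approached as far as the arm can. A call with a number of a shift or a turn outside -1 to 1 is refused whole. A call with a gripper value outside its range is refused whole. The fingers move at their own pace and stop on an object; "force" is the grip in N (left out, the last holds). Time passes only in rows, so rows that repeat a pose let the fingers close. It gives the time, the measured TCP pose, the force, the opening and the grip force at its end, in the units of the state.
- observe(): the state, without advancing time (a new reading comes with each control period).
- camera(name): name is "side" or "top" or "wrist"; returns a dict with "frame" (400x640x3 uint8, blue, green, red), "vertical_fov" (degrees; the focal length in pixels is half the picture's height over the tangent of half this angle, whatever the lens; pixels are square), "cx", "cy" (the principal point, pixels), "origin" and "orientation" of the camera in the world; the wrist camera has in their place "hand_eye" (4x4, takes a point from camera to tool coordinates, whose origin is the TCP and whose axes are the flange's). Camera axes: x right, y down, z forward; pixel columns grow to the right and rows downward; lengths in m; the calibration is good to about 2 mm. A picture is of the moment at which its call begins: read the wrist's pose just before it. There is no depth.
- hand_in(): hands the job in; it is judged then, once.
The state is a dict: "time": time; "joints": joint angles; "joint_vel": joint speeds; "joint_efforts": joint torques, N m; "position": TCP position; "orientation": TCP orientation; "force": force on the tool from outside, world axes, zero at the start; "torque": the same for the moment, N m; "gripper_width": finger opening in m; "gripper_force": force on a finger pad.
Only numpy, scipy, OpenCV 4.12 (cv2) and the standard library are available. Lean on these libraries where they do the work, as an engineer would, in place of code of your own. Each camera call takes 0.05 s, during which the arm holds its last target. There are 200 camera calls.

## Working session

There is one attempt and no reset: what is moved stays moved. The work goes in short steps, Python scripts to look and compute and a tool call to move; the robot and the scene stay as the last step left them, time stands still between calls to the robot, and variables do not carry over. Pictures are saved under pics/ and viewed, at most 13 in all, crops included, and the job is handed in when it is done.

Besides the shell and the picture viewer there is one more tool, called as a command line: name --argument value ..., lists and objects as JSON in quotes. carry_out: Moves the arm, as the interface text tells. Its arguments: {"type":"object","properties":{"series":{"type":"array","items":{"type":"array"}},"force":{"type":"number"}},"required":["series"]}

```bash
mkdir -p pics; cat > h.py <<'E'
import numpy as np, cv2
from workcell import observe, camera, hand_in, grasp_offset
from scipy.spatial.transform import Rotation as R
def cam(n):
    s=observe(); c=camera(n); f=200/np.tan(np.radians(c["vertical_fov"]/2))
    if "hand_eye" in c:
        T=np.array(c["hand_eye"]); q=s["orientation"]
        Rt=R.from_quat([q[1],q[2],q[3],q[0]]).as_matrix()
        o=np.array(s["position"])+Rt@T[:3,3]; M=Rt@T[:3,:3]
    else:
        o=np.array(c["origin"]); M=c["orientation"]
        M=np.array(M); 
        if M.size==4: M=R.from_quat([M[1],M[2],M[3],M[0]]).as_matrix()
    return dict(im=c["frame"],f=f,cx=c["cx"],cy=c["cy"],o=o,M=M,raw=c)
def ray(c,u,v):
    d=c["M"]@np.array([(u-c["cx"])/c["f"],(v-c["cy"])/c["f"],1]); return d/np.linalg.norm(d)
def plane(c,u,v,z):
    d=ray(c,u,v); return c["o"]+d*(z-c["o"][2])/d[2]
def proj(c,p):
    q=c["M"].T@(np.array(p)-c["o"]); return c["cx"]+c["f"]*q[0]/q[2], c["cy"]+c["f"]*q[1]/q[2]
E
python3 - <<'E'
from h import *
for n in("top","side"):
    c=cam(n); cv2.imwrite(f"pics/{n}0.png",c["im"]); print(n,c["o"],c["M"].round(3).tolist(),c["f"],c["cx"],c["cy"],[k for k in c["raw"]])
print(observe(),grasp_offset)
E
```

```text
top [ 0.3723051  -0.02214658  1.16229918] [[0.079, -0.974, 0.213], [-0.997, -0.078, 0.013], [0.004, -0.213, -0.977]] 406.55343911583947 316.3419340728768 204.16218377626703 ['frame', 'vertical_fov', 'cx', 'cy', 'origin', 'orientation']
side [0.41466226 0.68686538 0.57943735] [[-0.975, -0.124, 0.187], [-0.224, 0.52, -0.824], [0.005, -0.845, -0.534]] 439.82388874414346 313.1692211061965 194.7281515812006 ['frame', 'vertical_fov', 'cx', 'cy', 'origin', 'orientation']
{'time': 0.1, 'joints': array([ 1.00514883e+00,  2.59267939e-01,  1.53594736e+00,  4.31399379e-05,
        1.34796711e+00, -2.02836568e-01]), 'joint_vel': array([ 0.0007365 , -0.00156068, -0.00183607,  0.00159177,  0.00041458,
       -0.00099101]), 'joint_efforts': array([ 1.47602434e-03, -4.46965778e+01, -2.91249847e+01, -3.96953947e-04,
        6.05226756e-03, -7.71512509e-05]), 'position': array([0.1949357 , 0.51381901, 0.23056953]), 'orientation': array([-3.17464616e-04,  1.80416802e-01,  9.83589927e-01, -7.29033857e-04]), 'force': array([0.20002316, 0.0668978 , 0.50379601]), 'torque': array([ 0.01578673,  0.0116071 , -0.00120524]), 'gripper_force': 0.0, 'gripper_width': 0.08572907185677879} 0.0187
```

View pics/top0.png

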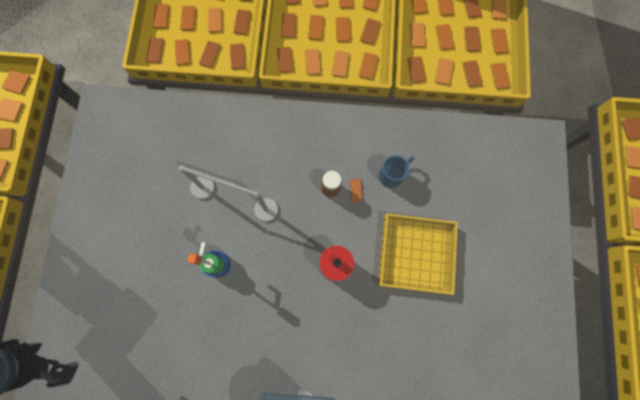

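View pics/side0.png

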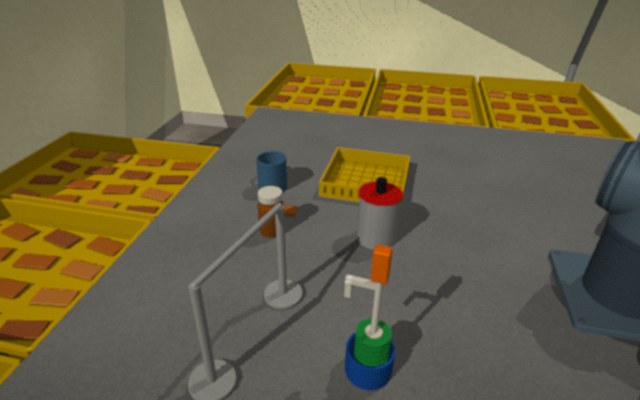

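The top view shows the lid at (337,264), the tray at about (419,254), the brush grip at (194,259) with its hook tip at (202,245), and the rail from (180,168) to (262,195) with feet at (203,187) and (266,209). In the side view the lid knob is at (382,184), the grip at (382,265), and the bar runs from (196,287) to (281,208).

```bash
cat >> h.py <<'E'
def blob(c,lo,hi,box=None,save=None):
    hsv=cv2.cvtColor(c["im"],cv2.COLOR_BGR2HSV); m=cv2.inRange(hsv,lo,hi)
    if box: 
        k=np.zeros_like(m); x0,y0,x1,y1=box; k[y0:y1,x0:x1]=255; m&=k
    cs,_=cv2.findContours(m,cv2.RETR_EXTERNAL,cv2.CHAIN_APPROX_NONE)
    return max(cs,key=cv2.contourArea)
def cen(k):
    m=cv2.moments(k); return m["m10"]/m["m00"],m["m01"]/m["m00"]
def tri(c1,a,c2,b):
    d1,d2=ray(c1,*a),ray(c2,*b); A=np.stack([d1,-d2],1); t=np.linalg.lstsq(A,c2["o"]-c1["o"],rcond=None)[0]
    p,q=c1["o"]+t[0]*d1,c2["o"]+t[1]*d2; return (p+q)/2,np.linalg.norm(p-q)
E
python3 - <<'E'
from h import *
t,s=cam("top"),cam("side")
def w(c,k,z): return plane(c,*cen(k),z).round(4)
k=blob(t,(0,150,90),(5,255,255),(310,235,365,290)); e=cv2.minEnclosingCircle(k); print("lid top",e,plane(t,*e[0],.113).round(4), cv2.contourArea(k))
k2=blob(s,(0,170,80),(5,255,255),(350,175,410,215)); (ex,ey),_,_=cv2.fitEllipse(cv2.convexHull(k2));print("lid side",cen(k2),ex,ey,plane(s,ex,ey,.113).round(4))
k=blob(t,(20,120,60),(34,255,255),(370,205,470,300)); r=cv2.minAreaRect(k); print("tray",r,plane(t,*r[0],.03).round(4),[plane(t,*p,.04).round(3).tolist() for p in cv2.boxPoints(r)])
g1=blob(t,(5,180,120),(14,255,255),(180,245,205,270)); g2=blob(s,(5,180,100),(14,255,255),(365,240,400,290))
print("grip",cen(g1),cen(g2),tri(t,cen(g1),s,cen(g2)),cv2.boundingRect(g1),cv2.boundingRect(g2),cv2.minAreaRect(g1))
h1=blob(t,(100,120,30),(125,255,255),(195,240,240,290));e=cv2.minEnclosingCircle(cv2.convexHull(h1));print("holder",e,plane(t,*e[0],.03).round(4))
n1=blob(t,(50,100,40),(85,255,255),(190,240,240,290));print("green",cv2.minEnclosingCircle(n1),w(t,n1,.085))
for n,b in(("jar",(318,168,345,197)),):
    k=blob(t,(0,0,150),(30,80,255),b);print(n,w(t,k,.1))
k=blob(t,(100,80,30),(125,255,255),(375,150,415,190));print("mug",w(t,k,.06))
k=blob(t,(3,120,60),(15,255,255),(348,176,367,205));print("slice",w(t,k,.009))
for a,b in(((181,167.5),(196,287)),((261,195),(281,208))): print("bar",tri(t,a,s,b),plane(t,*a,.195),plane(s,*b,.195))
for a,b in(((203,188),(212,380)),((266,209.5),(283,294))): print("foot",plane(t,*a,.005),plane(s,*b,.005))
print("hooktip",tri(t,(203,245),s,(347,285)))
a=cv2.resize(t["im"][140:300,160:320],None,fx=3.7,fy=3.7,interpolation=2);cv2.imwrite("pics/a.png",a)
E
```

```text
lid top ((336.2866516113281, 262.82000732421875), 17.228227615356445) [ 0.4516 -0.0712  0.113 ] 864.5
lid side (380.3992248062015, 194.734219269103) 380.3018493652344 193.61009216308594 [ 0.4483 -0.068   0.113 ]
tray ((418.910888671875, 253.89108276367188), (77.01587677001953, 74.22977447509766), 5.7105937004089355) [ 0.5006 -0.3023  0.03  ] [[0.401, -0.189, 0.04], [0.606, -0.2, 0.04], [0.601, -0.415, 0.04], [0.397, -0.396, 0.04]]
grip (191.7, 257.95) (380.7324185248714, 263.576901086335) (array([0.42623541, 0.26669382, 0.21974713]), np.float64(0.003996677005864069)) (189, 255, 7, 7) (371, 245, 21, 39) ((191.75001525878906, 258.25), (4.743415832519531, 6.324555397033691), 18.434947967529297)
holder ((215.46078491210938, 263.57843017578125), 12.816978454589844) [0.4294 0.2573 0.03  ]
green ((211.875, 264.5), 12.135404586791992) [0.4247 0.2489 0.085 ]
jar [ 0.6744 -0.0439  0.1   ]
mug [ 0.7259 -0.2207  0.06  ]
slice [ 0.6749 -0.1188  0.009 ]
bar (array([0.64580258, 0.33201121, 0.19402813]), np.float64(0.006823106296742241)) [0.64897861 0.33281838 0.195     ] [0.6414219  0.33323823 0.195     ]
bar (array([0.59553101, 0.12875279, 0.18517559]), np.float64(0.0034324249968452464)) [0.59501319 0.12753204 0.195     ] [0.58923258 0.14300456 0.195     ]
foot [0.64620437 0.32885424 0.005     ] [0.64593155 0.32988271 0.005     ]
foot [0.59684242 0.13780051 0.005     ] [0.59342875 0.13904288 0.005     ]
hooktip (array([0.46483648, 0.25951113, 0.16813146]), np.float64(0.00018508483017863213))
```

View pics/a.png

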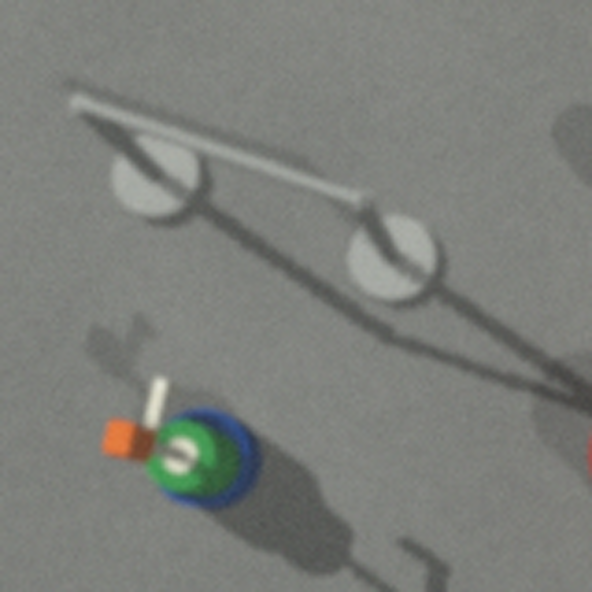

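The crop shows the brush's hook pointing towards the rail at crop (157,385), nearly square to the bar, which runs from (80,105) to (362,198). Next I move above the lid.

carry_out --series '[[0,[0,0,0.1],0],[0,[0.425,-0.973,0.167],0],[0,[0.425,-0.973,0.167],0],[0,[0.425,-0.973,0.167],0],[0,[0.425,-0.973,0.167],0],[0,[0.425,-0.973,0.167],0],[0,[0.425,-0.973,0.167],0],[0,[0.425,-0.973,0.167],0],[0,[0.425,-0.973,0.167],0],[0,[0.425,-0.973,0.167],0],[0,[0.425,-0.973,0.1],0],[0,[0.425,-0.973,0.1],0]]' --force 30

```text
time: 1.7
position: [0.4502, -0.0722, 0.2895]
orientation: [-0.001, 0.182, 0.983, 0.0]
force: [-0.3, 0.3, 0.3]
gripper_width: 0.0856
gripper_force: 0.0
```

```bash
python3 - <<'E'
from h import *
s=observe();print(s["time"],s["position"],s["orientation"],s["joints"].round(2))
c=cam("wrist");cv2.imwrite("pics/w1.png",c["im"]);print(c["o"],c["M"].round(2).tolist(),c["f"])
k=blob(c,(0,150,60),(6,255,255)); (x,y),a,_=cv2.fitEllipse(cv2.convexHull(k)); e=cv2.minEnclosingCircle(k);print(x,y,a,e,plane(c,x,y,.1145),plane(c,*e[0],.1145))
E
```

```text
1.7 [ 0.45017071 -0.07219808  0.28949952] [-1.38106550e-03  1.82196502e-01  9.83261164e-01  1.02728603e-04] [-0.4   0.05  1.64 -0.    1.45 -1.61]
[ 0.38565245 -0.04667484  0.43225582] [[0.36, 0.9, 0.25], [0.93, -0.34, -0.1], [-0.0, 0.27, -0.96]] 299.19613468522004
317.57958984375 177.9957275390625 (79.89713287353516, 81.68289947509766) ((317.8827209472656, 178.1260986328125), 41.17230987548828) [ 0.44821957 -0.07154242  0.1145    ] [ 0.44847149 -0.07128726  0.1145    ]
```

View pics/w1.png

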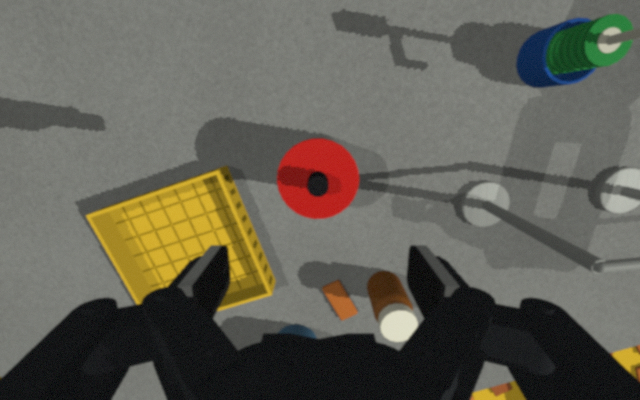

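The wrist view shows the lid disc centred at (318,178) with the fingers open and clear of it. Now down to grasp the knob.

carry_out --series '[[0,[-0.002,0.001,-0.1],0],[0,[-0.002,0.001,-0.2],0],[0,[-0.002,0.001,-0.25],0],[0,[-0.002,0.001,-0.284],0],[0,[-0.002,0.001,-0.284],0],[1,[-0.002,0.001,-0.284],0],[1,[-0.002,0.001,-0.284],0],[1,[-0.002,0.001,-0.284],0],[1,[-0.002,0.001,-0.284],0],[1,[-0.002,0.001,-0.284],0],[1,[-0.002,0.001,-0.284],0]]' --force 40

```text
time: 3.12
position: [0.4493, -0.0692, 0.1217]
orientation: [0.001, 0.18, 0.984, -0.0]
force: [-0.6, 0.5, 6.6]
gripper_width: 0.0207
gripper_force: 38.9
```

carry_out --series '[[1,[0,0,0.03],0],[1,[0,0,0.1],0],[1,[0,0,0.17],0],[1,[0.02,-0.09,0.17],0],[1,[0.04,-0.19,0.17],0],[1,[0.065,-0.29,0.17],0],[1,[0.085,-0.387,0.17],0],[1,[0.085,-0.387,0.1],0],[1,[0.085,-0.387,0.02],0],[1,[0.085,-0.387,-0.06],0],[1,[0.085,-0.387,-0.11],0],[1,[0.085,-0.387,-0.13],0]]'

```text
time: 4.62
position: [0.4988, -0.3003, 0.0407]
orientation: [-0.002, 0.181, 0.984, 0.001]
force: [0.3, -0.5, -0.1]
gripper_width: 0.0205
gripper_force: 39.4
```

```bash
python3 - <<'E'
from h import *
s=observe();print(s["time"],s["position"],s["force"],s["gripper_width"],s["gripper_force"])
c=cam("wrist");t=cam("side");cv2.imwrite("pics/w2.png",np.vstack([cv2.resize(c["im"],(480,300)),cv2.resize(t["im"],(480,300))]))
E
```

```text
4.625 [ 0.4987915  -0.30030353  0.04070818] [ 0.29762091 -0.47935975 -0.08113946] 0.020496470068946775 39.37844395637512
```

View pics/w2.png

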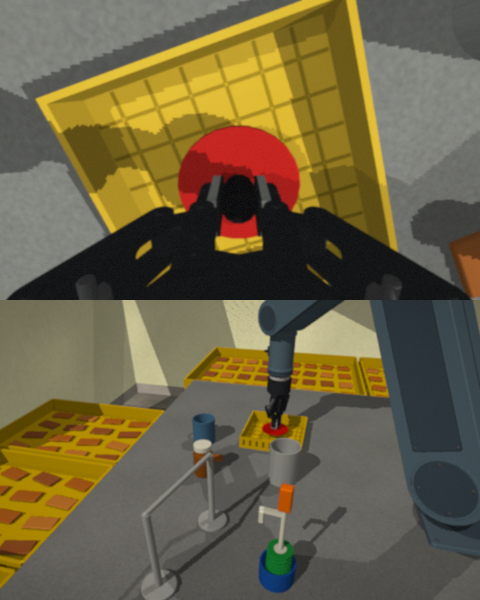

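The lid is held level inside the tray. In the wrist half of the picture it is at (240,180), well clear of the walls. Lower it and release.

carry_out --series '[[1,[0,0,-0.015],0],[1,[0,0,-0.025],0],[1,[0,0,-0.031],0],[1,[0,0,-0.034],0],[1,[0,0,-0.034],0],[0.7,[0,0,-0.034],0],[0.5,[0,0,-0.034],0],[0,[0,0,-0.034],0],[0,[0,0,-0.02],0],[0,[0,0,0.0],0],[0,[0,0,0.08],0],[0,[0,0,0.16],0]]'

```text
time: 6.22
position: [0.4998, -0.3011, 0.1408]
orientation: [-0.0, 0.18, 0.984, 0.0]
force: [0.0, -0.9, 0.5]
gripper_width: 0.0855
gripper_force: 0.0
```

```bash
python3 - <<'E'
from h import *
s=observe();print(s["time"],s["position"],s["force"],s["gripper_width"],s["gripper_force"])
for n in("top","wrist"):
    c=cam(n);k=blob(c,(0,150,60),(6,255,255));e=cv2.fitEllipse(cv2.convexHull(k));print(n,e,plane(c,*e[0],.016))
    if n=="top":
        h=cv2.cvtColor(c["im"],cv2.COLOR_BGR2HSV)
cv2.imwrite("pics/w3.png",c["im"])
# beaker now open in side view: rim
s=cam("side");cv2.imwrite("pics/s3.png",cv2.resize(s["im"][160:340,300:480],None,fx=3.2,fy=3.2))
E
```

```text
6.225 [ 0.49984107 -0.30106272  0.14079723] [ 0.0086835  -0.9200888   0.48222012] 0.08546613760552145 0.0
top ((408.9268798828125, 246.85726928710938), (9.58885669708252, 25.645456314086914), 36.11235046386719) [ 0.51973481 -0.27715035  0.016     ]
wrist ((319.90093994140625, 183.45753479003906), (89.763916015625, 92.32806396484375), 91.38150787353516) [ 0.49962924 -0.30052694  0.016     ]
```

carry_out --series '[[0,[0,0,0.1],0],[0,[0,0,0.2],0],[0,[-0.02,0.09,0.25],0],[0,[-0.04,0.19,0.25],0],[0,[-0.065,0.29,0.25],0],[0,[-0.083,0.382,0.25],0],[0,[-0.083,0.382,0.25],0]]'

```text
time: 7.25
position: [0.4487, -0.0684, 0.2888]
orientation: [-0.0, 0.178, 0.984, 0.001]
force: [0.8, -0.2, 0.2]
gripper_width: 0.0857
gripper_force: 0.0
```

```bash
python3 - <<'E'
from h import *
s=observe();print(s["time"],s["position"])
c=cam("wrist");p=proj(c,[.449,-.071,.11]);print(p)
x,y=map(int,p);a=c["im"][y-70:y+80,x-90:x+110];cv2.imwrite("pics/w4.png",cv2.resize(a,None,fx=4,fy=4))
print(x-90,y-70)
E
```

```text
7.25 [ 0.44870545 -0.06843296  0.28879736]
(np.float64(315.37551407030776), np.float64(179.8810546929103))
225 109
```

View pics/w4.png

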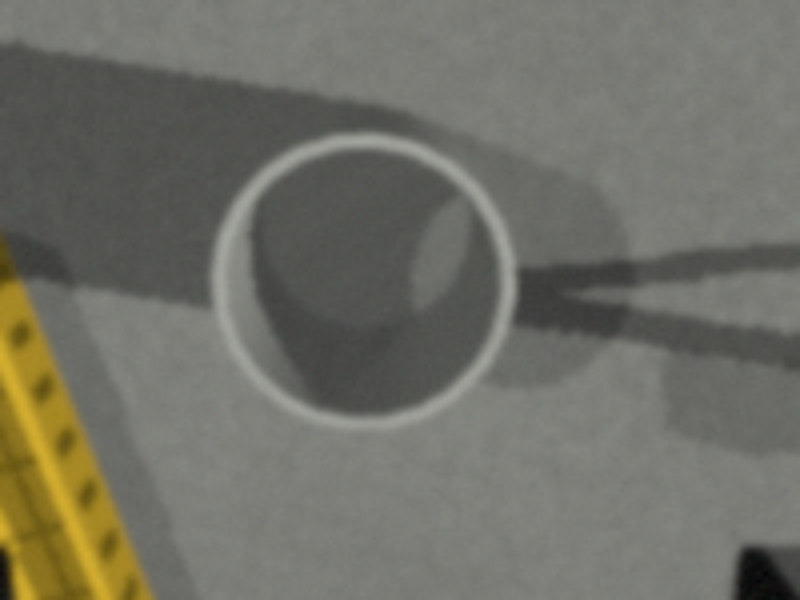

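The crop shows the open beaker's rim, centred at crop (365,281), which is full-frame (316.25,179.25). That puts the beaker at about (0.449,-0.070). Next, view the brush.

carry_out --series '[[0,[-0.01,0.09,0.068],0],[0,[-0.02,0.18,0.068],0.02],[0,[-0.03,0.27,0.068],0.04],[0,[-0.04,0.36,0.068],0.057],[0,[-0.04,0.46,0.068],0.057],[0,[-0.04,0.552,0.068],0.057],[0,[-0.04,0.552,0.068],0.057]]'

```text
time: 8.18
position: [0.4265, 0.2615, 0.3286]
orientation: [-0.001, 0.09, 0.996, -0.0]
force: [-0.5, -0.3, 0.9]
gripper_width: 0.0854
gripper_force: 0.0
```

```bash
python3 - <<'E'
from h import *
s=observe();print(s["time"],s["position"],s["orientation"])
c=cam("wrist");cv2.imwrite("pics/w5.png",c["im"])
hsv=cv2.cvtColor(c["im"],cv2.COLOR_BGR2HSV);m=cv2.inRange(hsv,(5,150,60),(16,255,255))
n,l,st,ce=cv2.connectedComponentsWithStats(m);print([(a.tolist()) for a in st[1:] if a[4]>60])
print("proj grip top",proj(c,[.426,.264,.238]))
E
```

```text
8.175 [0.42654032 0.26150811 0.32862809] [-7.51289541e-04  8.97738885e-02  9.95961888e-01 -4.66143526e-05]
[[305, 177, 22, 36, 678], [0, 239, 28, 48, 115], [490, 391, 17, 9, 144]]
proj grip top (np.float64(320.17289856530414), np.float64(200.5954221834885))
```

View pics/w5.png

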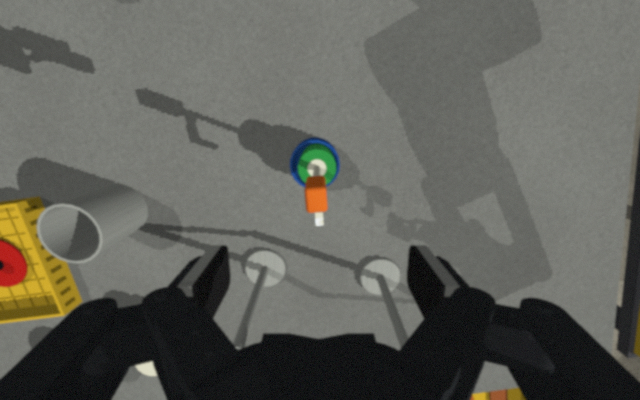

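The grip's top face is at about (316,199), the hook tip at (319,218) and the holder at (315,163). The fingers already nearly match the brush's heading.

```bash
python3 - <<'E'
from h import *
c=cam("wrist")
hsv=cv2.cvtColor(c["im"],cv2.COLOR_BGR2HSV);print(hsv[176:214:3,316].tolist())
k=blob(c,(5,150,140),(16,255,255),(295,170,335,220));r=cv2.minAreaRect(k);print(r)
p=plane(c,*r[0],.238);print(p,[plane(c,*q,.238).round(4).tolist() for q in cv2.boxPoints(r)])
w=blob(c,(0,0,170),(40,80,255),(305,205,335,232));print(cv2.boundingRect(w),cen(w),plane(c,*cen(w),.176),plane(c,*cen(w),.18))
h=blob(c,(105,120,30),(125,255,255),(280,130,350,195));e=cv2.minEnclosingCircle(h);print("holder",e,plane(c,*e[0],.05))
g=blob(c,(50,100,40),(85,255,255),(280,130,350,195));e=cv2.minEnclosingCircle(g);print("green",e,plane(c,*e[0],.085))
E
```

```text
[[11, 160, 115], [12, 212, 113], [13, 236, 109], [12, 220, 118], [12, 218, 184], [12, 214, 224], [12, 212, 226], [12, 206, 228], [12, 211, 226], [12, 213, 225], [12, 212, 225], [12, 209, 222], [13, 73, 175]]
((318.15863037109375, 198.40347290039062), (24.581462860107422, 21.010507583618164), 85.2363510131836)
[0.4240831  0.26079777 0.238     ] [[0.4131, 0.2534, 0.238], [0.4147, 0.2702, 0.238], [0.4353, 0.2683, 0.238], [0.4337, 0.2511, 0.238]]
(316, 212, 10, 13) (320.7830188679245, 216.25157232704402) [0.4610541  0.25672345 0.176     ] [0.45966589 0.25694627 0.18      ]
holder ((315.45684814453125, 162.64466857910156), 25.24167823791504) [0.42435571 0.25652364 0.05      ]
green ((318.0, 164.3333282470703), 21.356861114501953) [0.42165677 0.26076002 0.085     ]
```

```bash
python3 - <<'E'
from h import *
P=[]
for i in range(6):
    c=cam("wrist");s=observe()
    k=blob(c,(5,150,140),(16,255,255),(295,170,335,220));r=cv2.minAreaRect(k)
    print(s["time"],s["position"].round(4),plane(c,*r[0],.238).round(4))
E
```

```text
8.325 [0.4268 0.258  0.3291] [0.4242 0.2607 0.238 ]
8.375 [0.4268 0.2577 0.3293] [0.424  0.2608 0.238 ]
8.425 [0.4268 0.2576 0.3295] [0.4241 0.2608 0.238 ]
8.475 [0.4268 0.2577 0.3297] [0.4241 0.2607 0.238 ]
8.525 [0.4267 0.2578 0.3298] [0.4241 0.2607 0.238 ]
8.575 [0.4266 0.258  0.3299] [0.4241 0.2607 0.238 ]
```

carry_out --series '[[0,[-0.004,0.0045,-0.08],0.025],[0,[-0.004,0.0045,-0.16],0.025],[0,[-0.004,0.0045,-0.2],0.025],[0,[-0.004,0.0045,-0.223],0.025],[0,[-0.004,0.0045,-0.223],0.025],[1,[-0.004,0.0045,-0.223],0.025],[1,[-0.004,0.0045,-0.223],0.025],[1,[-0.004,0.0045,-0.223],0.025],[1,[-0.004,0.0045,-0.223],0.025],[1,[-0.004,0.0045,-0.223],0.025],[1,[-0.004,0.0045,-0.223],0.025]]' --force 60

```text
time: 9.95
position: [0.424, 0.2619, 0.1963]
orientation: [0.0, 0.053, 0.999, -0.0]
force: [-1.0, -1.8, 3.8]
gripper_width: 0.0172
gripper_force: 59.3
```

carry_out --series '[[1,[0,0,0.04],0],[1,[0,0,0.12],0],[1,[0,0,0.2],0],[1,[0,0,0.235],0],[1,[0.005,-0.08,0.235],0],[1,[0.012,-0.18,0.235],0],[1,[0.02,-0.28,0.235],0],[1,[0.03,-0.38,0.235],0],[1,[0.037,-0.48,0.235],0],[1,[0.042,-0.552,0.235],0],[1,[0.042,-0.552,0.235],0],[1,[0.042,-0.552,0.235],0]]'

```text
time: 11.45
position: [0.4487, -0.0688, 0.3364]
orientation: [-0.001, 0.053, 0.999, 0.001]
force: [0.3, -0.4, -1.6]
gripper_width: 0.0174
gripper_force: 59.9
```

```bash
python3 - <<'E'
from h import *
for i in range(3): c=cam("side")
s=observe();print(s["time"],s["position"],s["gripper_width"],s["gripper_force"])
c=cam("side");t=cam("top")
b=plane
g=blob(c,(50,100,40),(85,255,255));x,y,w,h=cv2.boundingRect(g);print("green side",x,y,w,h,cen(g),"expected axis",proj(c,[.4487,-.07,.19]),proj(c,[.4487,-.07,.11]))
r=[proj(c,[.4487,-.07,.11]+.042*np.array([np.cos(a),np.sin(a),0])) for a in np.linspace(0,6.28,60)];r=np.array(r);print("rim exp x",r[:,0].min(),r[:,0].max())
cv2.imwrite("pics/s6.png",np.hstack([cv2.resize(c["im"][100:250,300:450],(390,390)),cv2.resize(t["im"][190:340,260:410],(390,390))]))
E
```

```text
11.6 [ 0.44886861 -0.06798908  0.33686709] 0.01711345123510328 59.85824704170227
green side 369 135 30 51 (382.81627558662007, 161.3892494591446) expected axis (np.float64(383.693686406535), np.float64(158.8439642728736)) (np.float64(380.080194975195), np.float64(194.34000577211026))
rim exp x 359.05062754226606 401.33215393083134
```

View pics/s6.png

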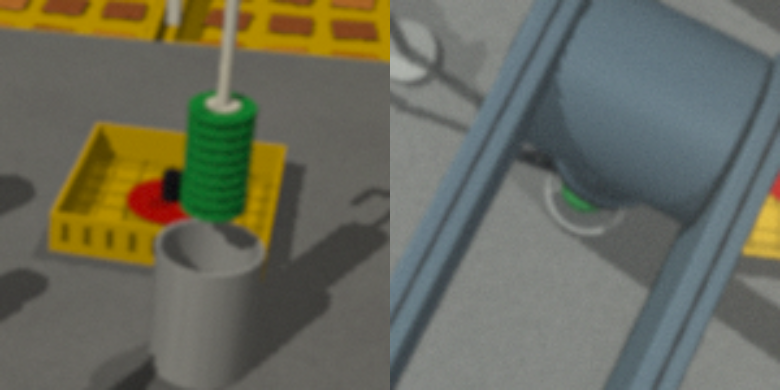

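The brush end hangs centred over the open beaker: the green head's bottom is at crop (212,210) and the rim spans crop 155 to 265. Begin scrubbing.

carry_out --series '[[1,[0,-0.003,-0.06],0],[1,[0,-0.003,-0.12],0],[1,[0,-0.003,-0.18],0],[1,[0,-0.003,-0.22],0],[1,[0,-0.003,-0.2325],0],[1,[0,-0.003,-0.2325],0],[1,[0,-0.003,-0.2325],0]]'

```text
time: 12.58
position: [0.4498, -0.0712, 0.1986]
orientation: [0.001, 0.052, 0.999, -0.0]
force: [-0.4, -0.9, -1.1]
gripper_width: 0.0168
gripper_force: 59.9
```

```bash
python3 - <<'E'
from h import *
for i in range(3): c=cam("side"); s=observe();print(s["time"],s["position"],s["force"],s["gripper_force"])
E
```

```text
12.625 [ 0.44978099 -0.07128979  0.19861655] [-0.53988389 -0.88102363 -1.21374442] 59.87786114215851
12.675 [ 0.44964419 -0.07128163  0.19845213] [-0.56766396  0.53696638 -1.20167499] 59.877700209617615
12.725 [ 0.44951621 -0.07128235  0.19831938] [ 0.22155729 -0.52162683 -1.31868072] 59.877673387527466
```

carry_out --series '[[1,[0,0,-0.004],0],[1,[0,0,-0.004],0],[1,[0,0,0.05],0],[1,[0,0,0.11],0],[1,[0,0,0.12],0],[1,[0,0,0.12],0],[1,[0,0,0.06],0],[1,[0,0,0.01],0],[1,[0,0,-0.003],0],[1,[0,0,-0.004],0],[1,[0,0,-0.004],0],[1,[0,0,-0.004],0]]'

```text
time: 14.22
position: [0.4484, -0.0711, 0.1953]
orientation: [-0.001, 0.053, 0.999, -0.0]
force: [-2.6, 0.2, 9.2]
gripper_width: 0.017
gripper_force: 61.4
```

carry_out --series '[[1,[0,0,0.05],0],[1,[0,0,0.11],0],[1,[0,0,0.125],0],[1,[0,0,0.125],0],[1,[0,0,0.06],0],[1,[0,0,0.01],0],[1,[0,0,0],0],[1,[0,0,0],0],[1,[0,0,0],0],[1,[0,0,0],0]]'

```text
time: 15.48
position: [0.4482, -0.0707, 0.1948]
orientation: [-0.001, 0.053, 0.999, 0.0]
force: [-2.0, 0.4, 10.6]
gripper_width: 0.0173
gripper_force: 61.8
```

carry_out --series '[[1,[0,0,0.07],0],[1,[0,0,0.15],0],[1,[0,0,0.235],0],[1,[0,0,0.235],0],[1,[0.015,0.08,0.235],-0.01],[1,[0.032,0.17,0.235],-0.02],[1,[0.05,0.26,0.235],-0.03],[1,[0.067,0.35,0.235],-0.04],[1,[0.085,0.44,0.235],-0.05],[1,[0.15,0.475,0.235],-0.05],[1,[0.22,0.507,0.235],-0.05],[1,[0.251,0.518,0.235],-0.05]]'

```text
time: 16.98
position: [0.5995, 0.2406, 0.3311]
orientation: [-0.004, 0.13, 0.991, -0.001]
force: [-5.1, -1.7, -0.6]
gripper_width: 0.0172
gripper_force: 60.2
```

```bash
python3 - <<'E'
from h import *
for i in range(4): c=cam("side")
s=observe();print(s["time"],s["position"],s["orientation"],s["gripper_width"],s["gripper_force"])
w=cam("wrist"); 
cv2.imwrite("pics/s7.png",np.vstack([c["im"][0:400,100:500],cv2.resize(w["im"],(400,250))])[:600])
P=s["position"]; base=P[2]-.19; q=s["orientation"];h=2*np.arctan2(q[2],q[1])-np.pi; print("head",h)
d=np.array([np.cos(h),np.sin(h),0])
for x,z in((0,141),(40,141),(20,161),(44,170),(0,0)): 
    p=np.array([P[0],P[1],base+z/1000])+d*x/1000; print(x,z,p.round(3),np.round(proj(c,p),1),np.round(proj(w,p),1))
for y in(-.1,-.05,0,.05,.1):
    p=np.array([.6206,.2336,.195])+y*np.array([.255,.967,0]);print(y,np.round(proj(c,p),1),np.round(proj(w,p),1))
E
```

```text
17.175 [0.59889199 0.23946419 0.33320611] [-1.99117988e-03  1.30726318e-01  9.91416170e-01 -8.02176597e-04] 0.017429788070619304 60.112398862838745
head -0.2622037053560593
0 141 [0.599 0.239 0.284] [249.8 190.2] [317.3 219.4]
40 141 [0.638 0.229 0.284] [224.6 182.6] [317.3 272.2]
20 161 [0.618 0.234 0.304] [235.7 172.9] [317.1 260. ]
44 170 [0.641 0.228 0.313] [219.8 162.3] [317.  301.5]
0 0 [0.599 0.239 0.143] [256.9 273.1] [317.9 177.1]
-0.1 [278.5 205.4] [216.5 210.5]
-0.05 [260.9 221.8] [267.1 210.3]
0 [241.2 240.3] [317.7 210.2]
0.05 [218.9 261.1] [368.4 210.1]
0.1 [193.5 284.7] [419.1 209.9]
```

View pics/s7.png

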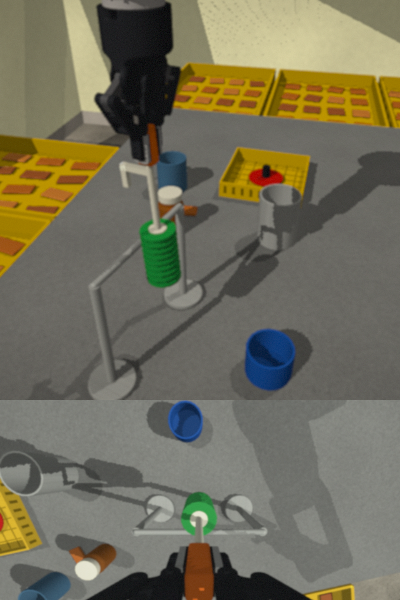

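The brush is at the rail: in the side half the lip end is at (124,186) and the bar runs from (93,286) to (180,207). In the wrist half the bar crosses at row 532, within 2 px of the prediction, so I can lower straight down.

carry_out --series '[[1,[0,0,-0.05],0],[1,[0,0,-0.1],0],[1,[0,0,-0.14],0],[1,[0,0,-0.165],0],[1,[0,0,-0.175],0],[1,[0,0,-0.18],0],[1,[0,0,-0.182],0],[1,[0,0,-0.182],0]]'

```text
time: 18.23
position: [0.5999, 0.2398, 0.2274]
orientation: [0.0, 0.131, 0.991, 0.0]
force: [0.2, 0.5, -1.3]
gripper_width: 0.0174
gripper_force: 60.0
```

```bash
python3 - <<'E'
from h import *
for i in range(3): c=cam("side")
s=observe();print(s["time"],s["position"],s["force"],s["gripper_width"],s["gripper_force"])
cv2.imwrite("pics/s8.png",cv2.resize(c["im"][130:350,160:340],None,fx=2.7,fy=2.7))
E
```

```text
18.375 [0.59975811 0.239772   0.22720551] [-0.85765658 -0.68993121 -0.77867926] 0.017343688467047483 60.04836559295654
```

View pics/s8.png

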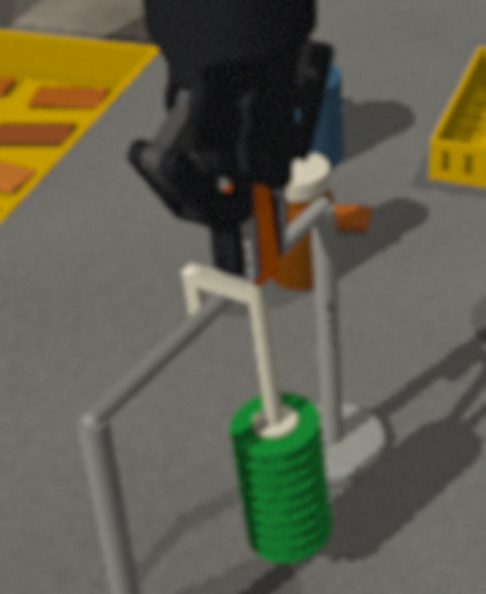

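The bar lies inside the hook gap, with the arm about 3 mm above it. Seat it gently.

carry_out --series '[[1,[-0.007,0.002,0],0],[1,[-0.007,0.002,-0.004],0],[1,[-0.007,0.002,-0.008],0],[1,[-0.007,0.002,-0.008],0]]'

```text
time: 18.88
position: [0.5952, 0.2412, 0.2245]
orientation: [0.001, 0.131, 0.991, 0.0]
force: [-4.6, 0.9, 10.5]
gripper_width: 0.0171
gripper_force: 62.0
```

carry_out --series '[[0.75,[0,0,0],0],[0.6,[0,0,0],0],[0.3,[0,0,0],0],[0,[0,0,0],0],[0,[0,0,0],0],[0,[0,0,0.03],0],[0,[0,0,0.08],0],[0,[0,0,0.15],0],[0,[0,0,0.22],0],[0,[-0.05,0,0.25],0],[0,[-0.1,0,0.25],0],[0,[-0.1,0,0.25],0]]' --force 20

```text
time: 20.38
position: [0.534, 0.2412, 0.3733]
orientation: [0.001, 0.13, 0.991, 0.0]
force: [1.0, -0.3, -0.2]
gripper_width: 0.0855
gripper_force: 0.0
```

carry_out --series '[[0,[0,0,0],0],[0,[0,0,0],0],[0,[0,0,0],0],[0,[0,0,0],0],[0,[0,0,0],0],[0,[0,0,0],0],[0,[0,0,0],0],[0,[0,0,0],0],[0,[0,0,0],0],[0,[0,0,0],0],[0,[0,0,0],0],[0,[0,0,0],0]]'

```text
time: 21.88
position: [0.5354, 0.2409, 0.372]
orientation: [0.0, 0.131, 0.991, -0.0]
force: [0.7, 0.2, -0.5]
gripper_width: 0.0849
gripper_force: 0.0
```

```bash
python3 - <<'E'
from h import *
c=cam("side");s=observe();print(s["time"],s["position"],s["force"],s["gripper_width"])
cv2.imwrite("pics/s9.png",c["im"])
E
```

```text
21.925 [0.53537179 0.24090663 0.37199691] [-0.14430844  0.15749564  0.35193857] 0.08553543434271775
```

View pics/s9.png

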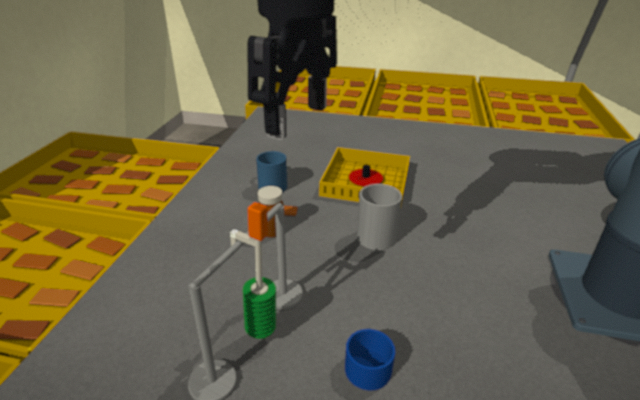

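The brush hangs on the rail with its hook at (240,238). The lid is in the tray at (367,177), and the beaker, jar, mug and slice are where they started.

```bash
python3 -c "from h import *; print(hand_in())"
```

```text
the job is handed in; nothing more can be done
None
```

The job is handed in, but no verdict came back: the lid is knob up in the tray, the beaker was scrubbed to the floor three times, and the last picture shows the brush hanging released on the rail with everything else in place.

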